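Take the tall sample vial from the dry block to the balance

TASK

Lift the tall vial straight up out of its well in the dry block and stand it upright in the middle of the balance's steel pan, setting it down gently and letting go. Leave the two short vials in their wells.

Things in the scene. Friction and masses are not known exactly. Their poses are not given: they have to be found in the camera images.
- tall_centre (a point): Centre (half-way up) of the tall vial: upright amber glass cylinder with a white cap of the same width, 26 mm in diameter, 120 mm tall, about 60 g; z axis along it, up. It starts in any one of three round wells, 28 mm wide, 70 mm deep, 60 mm apart in a row in the dry block's level aluminium top, 90 mm above the table. So its upper 50 mm show: from 10 to 60 mm above this point.
- short_a_centre (a point): Centre (half-way up) of a short vial: like the tall one, 26 mm in diameter, but 92 mm tall, with only 22 mm showing above the aluminium; it stands in another well. The line through the three vials is the row of wells. Fingers fit best pointing straight down and closing across the row.
- short_b_centre (a point): Centre of the other short vial, same as the first, in the remaining well. The dry block is a fixed white case; its rim stands 15 mm above the aluminium all round, the rim's inner faces 65 mm to either side of the row of wells and 60 mm beyond the centres of the end wells.
- pan (a point): Centre of the upper face of the balance's pan: a bare, level, fixed steel disc 110 mm in diameter, 70 mm above the table, on a white balance case 240 by 190 mm that lies wholly below it. z axis up. The dry block and the balance stand side by side, either of them on the left.
There are look-alikes about, which are no part of the job. Leave any blue or pink look-alike of the part that bears tall_centre alone.

How it is judged:
By the outcome, as a careful person would: the job done as asked, in the order asked, and still so for the second after the job is handed in, with the robot touching nothing.
It also fails if it takes over 38 s, if anything falls off the work surface, if the arm or the gripper's body presses on something with over 40 N, if the wrist force passes 120 N, or if a joint passes its speed limit or range.

ROBOT

A 7-joint arm with a two-finger parallel gripper is mounted at the origin on the work surface. World frame = base frame: x ahead of the robot, y to its left, z up, the work surface at z = 0. Lengths are in m, angles in rad, forces in N, time in s.
With the tool pointing down it reaches from about 0.4 to 0.85 m from the base axis. Payload 10.4 kg.
Tool frame: the origin (TCP) lies between the finger pads; the fingertips stand 22 mm ahead of it and the grasp point (between the pads) lies 3 mm ahead of it (r.nose_length is the distance from the TCP to the fingertips, in m); z points along the fingers, y is the line along which they close (so a half turn about z gives the same grasp; the last joint's range is limited). The gripper opens to 87 mm and grips with 3 to 60 N. Pads are 19 mm wide; open, the fingers measure 117 mm over their backs; the gripper's body (75 mm by 190 mm) begins 51 mm behind the grasp point.
Start: joints at [-1.172, 0.332, -0.065, 1.46, 0.022, 1.35, -0.088], TCP at [0.256, 0.57, 0.245] pointing down, gripper open.
Joint ranges: [-2.6, 2.6], [-0.5, 2.12], [-1.47, 1.34], [0.16, 2.42], [-1.27, 4.41], [0.06, 2.06], [-2.6, 2.6]. Speed limits (rad/s): [2.22, 2.22, 2.79, 2.79, 3.14, 3.14, 3.14].

INTERFACE

Orientations are given as a unit quaternion [x, y, z, w].
In Python, from bench import readout, cams, r gives the robot as it stands. The module is installed in compiled form; this text tells all that it offers.
- The arm moves only by the tool step_arm, never from a script. Its argument "deltas" is a list that holds one entry, the list of rows, each a list of 7 numbers: the turn, a rotation vector about the tool's x, y, z in rad, then the shift along the tool's x, y, z in m, then the opening in per cent of the stroke, from 0 (shut) to 100 (fully open). A call has 1 to 20 rows; each row is the pose to reach, as a shift and turn from the pose commanded when the call began, along the tool's axes at that moment; what a row does not reach only later rows make up. A row lasts 1/8 s, in which the tool goes at most 62.5 mm and 10.7 degrees, less where a joint would pass 70% of its speed; a pose out of reach is approached as far as the arm can. A call with a gripper value outside its range is refused whole. The fingers move at their own pace and stop on an object; "squeeze" is the grip in N (left out, the last holds). Time passes only in rows, so rows that repeat a pose let the fingers close. It gives the time, the measured TCP pose, the force, the opening and the grip force at its end, in the units of the state.
- readout.read_state(): the state, without advancing time (a new reading comes with each control period).
- cams.camera(name): name is "scene" or "side" or "wrist"; returns a dict with "img" (384x512x3 uint8, red, green, blue), "fx", "fy", "cx", "cy" (pixels), "k1" (the pictures are not rectified: a ray, as slopes to the right and down, at radius r is drawn at 1 + k1 r^2 times it, then the intrinsics apply), "origin" and "rotation" of the camera in the world; the wrist camera has in their place "T_tool_cam" (4x4, takes a point from camera to tool coordinates, whose origin is the TCP and whose axes are the flange's). Camera axes: x right, y up, looking along -z (the intrinsics and any distortion apply to the point x, -y, -z); pixel columns grow to the right and rows downward; lengths in m; the calibration is good to about 2 mm. A picture is of the moment at which its call begins: read the wrist's pose just before it. There is no depth.
- r.close_job(): hands the job in; it is judged then, once.
The state is a dict: "time": time; "joint_positions": joint angles; "joint_vel": joint speeds; "joint_torque": joint torques, N m; "ee_pos": TCP position; "eef_rot": TCP orientation; "ft_force": force on the tool from outside, world axes, zero at the start; "torque": the same for the moment, N m; "width": finger opening in m; "grip_force": force on a finger pad.
Only numpy, scipy, OpenCV 4.12 (cv2) and the standard library are available. Lean on these libraries where they do the work, as an engineer would, in place of code of your own. Each camera call takes 0.05 s, during which the arm holds its last target. There are 200 camera calls.

## Working session

There is one attempt and no reset: what is moved stays moved. The work goes in short steps, Python scripts to look and compute and a tool call to move; the robot and the scene stay as the last step left them, time stands still between calls to the robot, and variables do not carry over. Pictures are saved under pics/ and viewed, at most 10 in all, crops included, and the job is handed in when it is done.

Besides the shell and the picture viewer there is one more tool, called after ">>>" in YAML: its name, and indented under it one key for each argument. step_arm: Moves the arm, as the interface text tells. Its arguments: {"type":"object","properties":{"deltas":{"type":"array"},"squeeze":{"type":"number"}},"required":["deltas"]}

```bash
mkdir -p pics; cat > h.py <<'E'
import numpy as np, cv2, pickle
from bench import readout, cams, r
from scipy.spatial.transform import Rotation as R
def shot(name,tag):
    s=readout.read_state(); c=cams.camera(name)
    if 'T_tool_cam' in c:
        T=np.eye(4);T[:3,:3]=R.from_quat(s['eef_rot']).as_matrix();T[:3,3]=s['ee_pos']
        W=T@np.array(c['T_tool_cam']);c['origin']=W[:3,3];c['rotation']=W[:3,:3]
    pickle.dump(c,open(f'pics/{tag}.pkl','wb'));cv2.imwrite(f'pics/{tag}.png',c['img'][...,::-1]);return c
def load(tag): return pickle.load(open(f'pics/{tag}.pkl','rb'))
def ray(c,u,v):
    K=np.array([[c['fx'],0,c['cx']],[0,c['fy'],c['cy']],[0,0,1.]])
    p=cv2.undistortPoints(np.array([[[u,v]]],float),K,np.array([c['k1'],0,0,0,0.]))[0,0]
    return np.array(c['origin']),np.array(c['rotation'])@np.array([p[0],-p[1],-1])
def atz(c,u,v,z):
    o,d=ray(c,u,v);return o+d*(z-o[2])/d[2]
E
python3 - <<'E'
from h import *
a=shot('scene','scene0');b=shot('side','side0');w=shot('wrist','wrist0')
for c in(a,b,w):print(c['origin'],c['rotation'],c['fx'],c['k1'])
s=readout.read_state();print(s['ee_pos'],s['eef_rot'],s['width'],s['time'])
cv2.imwrite('pics/three.png',np.hstack([cv2.resize(x['img'],(400,300)) for x in(b,w)])[...,::-1])
cv2.imwrite('pics/scene_big.png',cv2.resize(a['img'],(800,600),interpolation=cv2.INTER_CUBIC)[...,::-1])
E
```

```text
[ 1.0308634  -0.0366799   0.59916268] [0.24268039 0.23497494 0.65497162 0.67594762] 353.70751112342634 -0.007102066085097168
[ 0.36186198 -0.61835644  0.64582719] [ 0.41394477 -0.08282215 -0.18960099  0.88647712] 405.236670572664 -0.03137736287626408
[0.18781912 0.60025528 0.38474588] [[ 4.08853600e-01 -8.78044350e-01 -2.48750585e-01]
 [ 9.12599524e-01  3.93097979e-01  1.12410353e-01]
 [-9.17923109e-04 -2.72969043e-01  9.62022380e-01]] 302.09242761464344 -0.029000871828180206
[0.25576285 0.56998429 0.24393066] [ 2.09350142e-01  9.77840594e-01 -5.29941875e-04 -1.04838069e-04] 0.08674478294773927 0.15
```

View pics/scene_big.png

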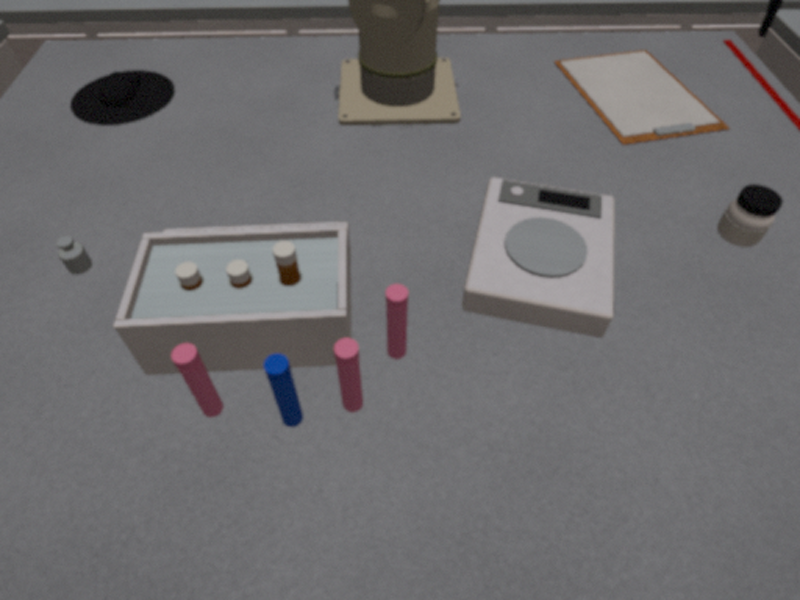

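View pics/three.png

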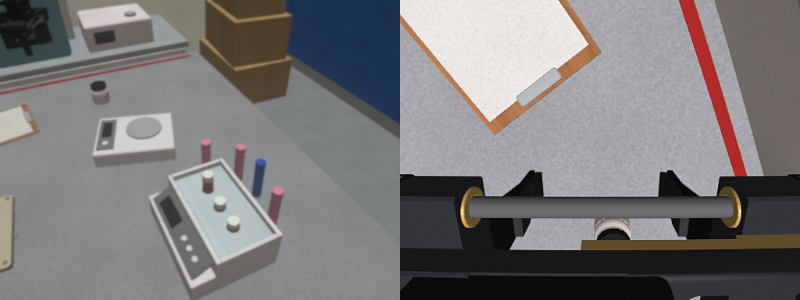

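The scene view shows the block on the left. Its wells hold two short vials at (189,274) and (238,272), and the tall amber vial with a white cap at (286,262). The balance pan is at (546,247). The pink sticks at (200,380), (349,375) and (397,320) and the blue one at (284,390) stand outside the block and are look-alikes. The tall vial is therefore the right-hand one in the block. I'll confirm it in an enlarged crop.

```bash
sed -i "s/c=cams.camera(name)/c=dict(cams.camera(name))/" h.py; cat >> h.py <<'E'
_l=load
def load(tag):
    c=_l(tag); q=np.array(c['rotation'])
    if q.size==4:c['rotation']=R.from_quat(q).as_matrix()
    return c
E
python3 - <<'E'
from h import *
a=load('scene0')['img'][140:200,80:230];b=load('side0')['img'][200:310,210:330]
A=cv2.resize(a,None,fx=5,fy=5,interpolation=cv2.INTER_CUBIC);B=cv2.resize(b,None,fx=2.7,fy=2.7,interpolation=cv2.INTER_CUBIC)
P=np.zeros((600,800,3),np.uint8);P[:300,:750]=A;P[300:300+B.shape[0],:B.shape[1]]=B
p=load('scene0')['img'][130:185,310:390];C=cv2.resize(p,None,fx=5,fy=5,interpolation=cv2.INTER_CUBIC);P[310:310+C.shape[0],400:800]=C
cv2.imwrite('pics/crop1.png',P[...,::-1]);print(B.shape,C.shape)
E
```

```text
(297, 324, 3) (275, 400, 3)
```

View pics/crop1.png

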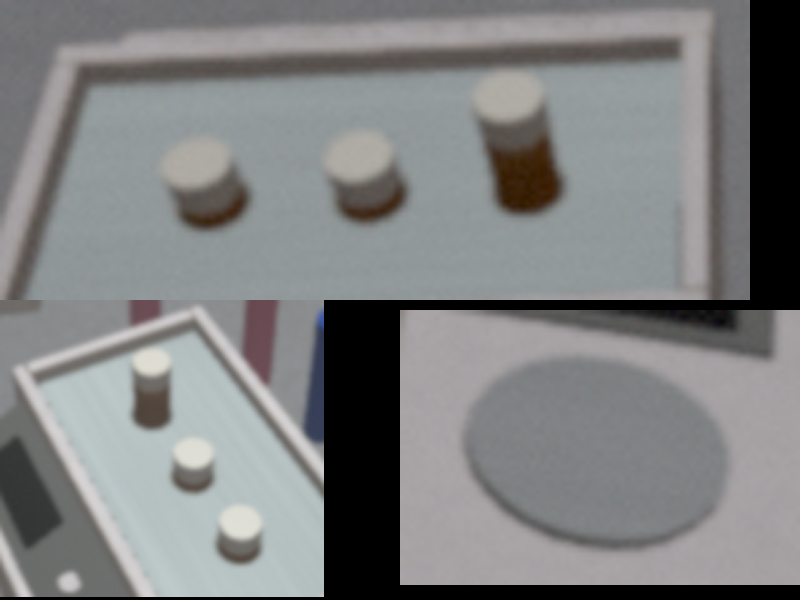

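```bash
python3 - <<'E'
from h import *
a=load('scene0');b=load('side0')
for n,p,q,z in[('tall',(181.4,159),(265.9,222.2),.14),('sA',(119.2,172.2),(281.1,255.9),.112),('sB',(151.8,171),(298.9,281.8),.112),('sBx',(151.8,171),(281.1,255.9),.112),('sAx',(119.2,172.2),(298.9,281.8),.112),('pan',(348.8,157.8),(184.3,163.8),.07)]:
    print(n,atz(a,*p,z).round(4),atz(b,*q,z).round(4))
s=readout.read_state();print(R.from_quat(s['eef_rot']).as_matrix().round(3))
E
```

```text
tall [ 0.5764 -0.152   0.14  ] [ 0.5759 -0.1527  0.14  ]
sA [ 0.5794 -0.2716  0.112 ] [ 0.5772 -0.2123  0.112 ]
sB [ 0.5783 -0.2112  0.112 ] [ 0.5793 -0.273   0.112 ]
sBx [ 0.5783 -0.2112  0.112 ] [ 0.5772 -0.2123  0.112 ]
sAx [ 0.5794 -0.2716  0.112 ] [ 0.5793 -0.273   0.112 ]
pan [0.5145 0.1808 0.07  ] [0.51   0.1738 0.07  ]
[[-0.912  0.409 -0.   ]
 [ 0.409  0.912 -0.001]
 [-0.    -0.001 -1.   ]]
```

Confirmed: the tall vial is upright, amber with a white cap, with its top near (0.576, -0.152, 0.14). Both cameras agree, and the short vials are 60 and 120 mm away along the row, about parallel to y. Next I move above the tall vial.

>>> step_arm:
  deltas:
    - [[0,0,0.08,-0.04,-0.036,0,60],[0,0,0.16,-0.08,-0.072,0,60],[0,0,0.24,-0.12,-0.108,0,60],[0,0,0.32,-0.16,-0.144,0,60],[0,0,0.4,-0.2,-0.18,0,60],[0,0,0.48,-0.24,-0.216,0,60],[0,0,0.56,-0.28,-0.252,0,60],[0,0,0.64,-0.32,-0.288,0,60],[0,0,0.72,-0.36,-0.324,0,60],[0,0,0.8,-0.4,-0.36,0,60],[0,0,0.88,-0.44,-0.396,0,60],[0,0,0.96,-0.48,-0.432,0,60],[0,0,1.04,-0.52,-0.468,0,60],[0,0,1.1,-0.56,-0.504,0,60],[0,0,1.124,-0.587,-0.528,0,60],[0,0,1.124,-0.587,-0.528,0,60],[0,0,1.124,-0.587,-0.528,0,60]]
  squeeze: 15

```text
time: 2.28
ee_pos: [0.5751, -0.1511, 0.2441]
eef_rot: [0.698, 0.716, -0.0, -0.0]
ft_force: [0.1, -0.4, -0.2]
width: 0.0522
grip_force: 0.0
```

```bash
python3 - <<'E'
from h import *
s=readout.read_state();print(s['time'],s['ee_pos'].round(4) if hasattr(s['ee_pos'],'round') else s['ee_pos'],R.from_quat(s['eef_rot']).as_matrix().round(4),s['width'],s['joint_positions'])
w=shot('wrist','wrist1');b=shot('side','side1')
cv2.imwrite('pics/w1.png',cv2.resize(w['img'],(800,600),interpolation=cv2.INTER_CUBIC)[...,::-1])
E
```

```text
2.275 [ 0.5751 -0.1511  0.2441] [[-2.570e-02  9.997e-01 -7.000e-04]
 [ 9.997e-01  2.570e-02  6.000e-04]
 [ 6.000e-04 -7.000e-04 -1.000e+00]] 0.05217983810018189 [-0.3324904   0.29547561  0.63259938  1.57574238 -0.17857544  1.32973436
  0.34800648]
```

View pics/w1.png

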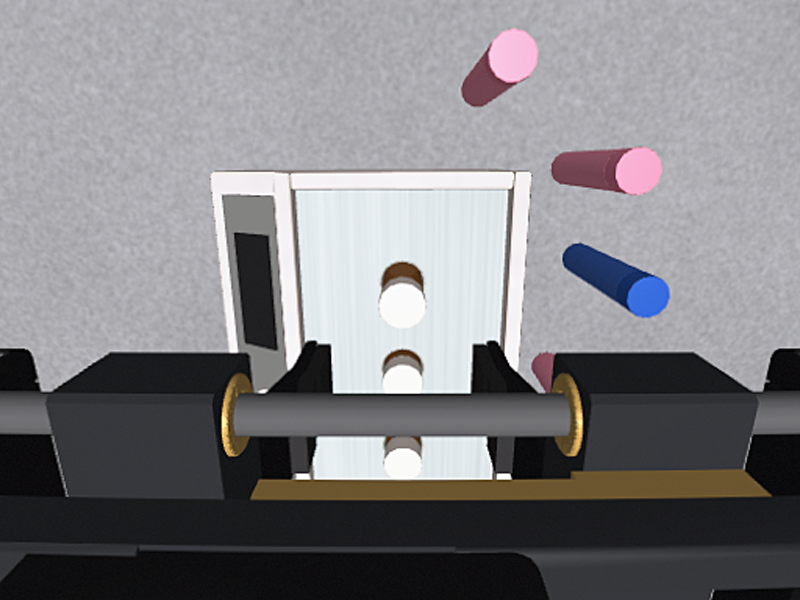

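The wrist view shows the block's wells. The tall vial's cap is at (402,302), a short vial's at (402,380) and the other's at (402,462). The fingers straddle the row.

```bash
python3 - <<'E'
from h import *
w=load('wrist1')
for u,v,z in[(402,302,.14),(402,380,.112),(402,462,.112)]:print(atz(w,u*.64-.2,v*.64-.2,z).round(4))
g=w['img'][int(270*.64):int(330*.64),int(360*.64):int(445*.64)]
m=(g.min(2)>238).astype(np.uint8);n,l,s,c=cv2.connectedComponentsWithStats(m);print(s[1:],c[1:])
E
```

```text
[ 0.5755 -0.1505  0.14  ]
[ 0.5771 -0.2105  0.112 ]
[ 0.5787 -0.2709  0.112 ]
[[ 13  10  29  28 655]] [[27.09923664 23.55419847]]
```

All three views agree on (0.576, -0.151). Now I descend and grip.

>>> step_arm:
  deltas:
    - [[0,0,0,0,0.0007,0.03,60],[0,0,0,0,0.0007,0.06,60],[0,0,0,0,0.0007,0.09,60],[0,0,0,0,0.0007,0.11,60],[0,0,0,0,0.0007,0.123,60],[0,0,0,0,0.0007,0.123,60],[0,0,0,0,0.0007,0.123,60],[0,0,0,0,0.0007,0.123,20],[0,0,0,0,0.0007,0.123,20],[0,0,0,0,0.0007,0.123,20],[0,0,0,0,0.0007,0.123,20],[0,0,0,0,0.0007,0.123,20]]
  squeeze: 15

```text
time: 3.88
ee_pos: [0.576, -0.1518, 0.1216]
eef_rot: [0.698, 0.716, 0.0, 0.0]
ft_force: [-0.3, 0.6, 0.8]
width: 0.0258
grip_force: 15.0
```

Gripped at 26 mm. I lift straight up, slowly at first.

>>> step_arm:
  deltas:
    - [[0,0,0,0,0,-0.006,20],[0,0,0,0,0,-0.016,20],[0,0,0,0,0,-0.03,20],[0,0,0,0,0,-0.045,20],[0,0,0,0,0,-0.06,20],[0,0,0,0,0,-0.075,20],[0,0,0,0,0,-0.09,20],[0,0,0,0,0,-0.105,20],[0,0,0,0,0,-0.12,20],[0,0,0,0,0,-0.13,20],[0,0,0,0,0,-0.13,20],[0,0,0,0,0,-0.13,20]]

```text
time: 5.38
ee_pos: [0.5757, -0.1517, 0.251]
eef_rot: [0.698, 0.716, -0.0, -0.0]
ft_force: [0.1, 0.1, -1.0]
width: 0.0257
grip_force: 15.0
```

```bash
python3 - <<'E'
from h import *
b=shot('side','side2')
g=cv2.resize(b['img'][100:300,100:370],(810,600))[:, :800]
p=load('side0')['img'][130:190,145:225]
g=np.ascontiguousarray(g); g[:240,:320]=cv2.resize(p,(320,240),interpolation=cv2.INTER_CUBIC)
cv2.imwrite('pics/s2.png',g[...,::-1])
E
```

```text
(no output)
```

View pics/s2.png

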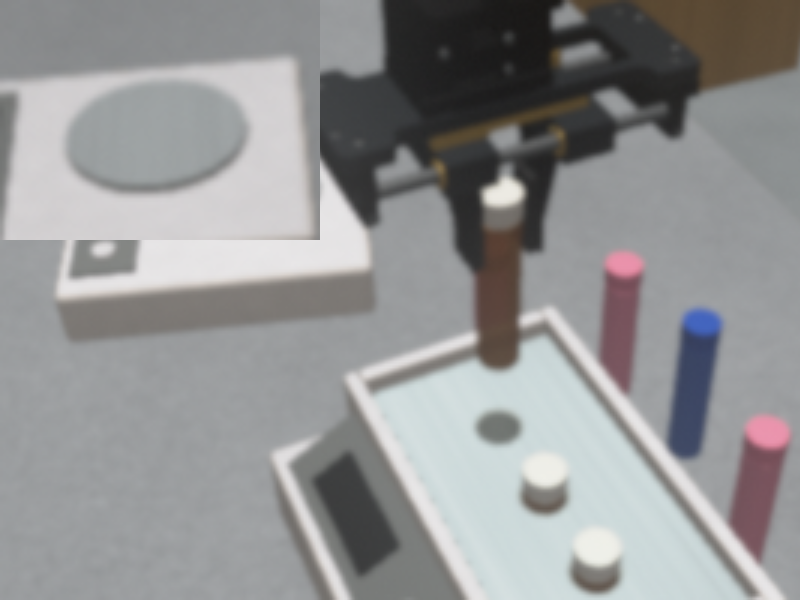

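The vial is out and hangs upright in the fingers. Its well at (498,427) is empty, and the short vials at (545,480) and (597,560) are still in place. Next I move towards the balance and check the pan with the wrist camera.

>>> step_arm:
  deltas:
    - [[0,0,0,0.015,-0.004,0,20],[0,0,0,0.04,-0.012,0,20],[0,0,0,0.07,-0.02,0,20],[0,0,0,0.1,-0.03,0,20],[0,0,0,0.13,-0.038,0,20],[0,0,0,0.16,-0.046,0,20],[0,0,0,0.185,-0.054,0,20],[0,0,0,0.2,-0.058,0,20],[0,0,0,0.204,-0.0585,0,20],[0,0,0,0.204,-0.0585,0,20],[0,0,0,0.204,-0.0585,0,20]]

```text
time: 6.8
ee_pos: [0.5126, 0.0496, 0.2515]
eef_rot: [0.699, 0.715, -0.0, 0.0]
ft_force: [-0.7, 0.5, -1.2]
width: 0.0258
grip_force: 15.0
```

```bash
python3 - <<'E'
from h import *
w=shot('wrist','wrist3')
cv2.imwrite('pics/w3.png',cv2.resize(w['img'],(800,600),interpolation=cv2.INTER_CUBIC)[...,::-1])
E
```

```text
(no output)
```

View pics/w3.png

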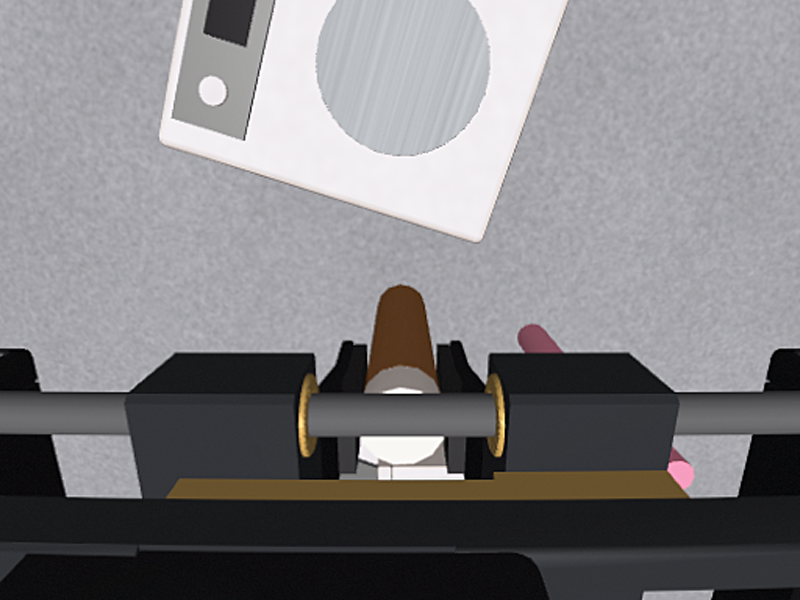

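The wrist view shows the vial held straight at (402,380) and the pan above it, spanning columns 316 to 490 with its lower edge at (403,156).

```bash
python3 - <<'E'
from h import *
from scipy.optimize import least_squares
w=load('wrist3');im=w['img'].astype(int)[:105,185:330]
g=cv2.cvtColor(w['img'],cv2.COLOR_RGB2GRAY)
m=(g<222).astype(np.uint8); n,l=cv2.connectedComponents(m[:105])
m=(l==l[40,258]).astype(np.uint8)
c=max(cv2.findContours(m,cv2.RETR_EXTERNAL,cv2.CHAIN_APPROX_NONE)[0],key=len)[:,0]
c=c[c[:,1]>1];print(c.min(0)/.64,c.max(0)/.64)
P=np.array([atz(w,*p,.07)[:2] for p in c])
s=least_squares(lambda q:np.hypot(*(P-q[:2]).T)-q[2],[.512,.177,.055],loss='soft_l1',f_scale=.001);print(s.x,s.cost)
print(readout.read_state()['ee_pos'])
E
```

```text
[315.625   3.125] [489.0625 154.6875]
[0.51041456 0.18194526 0.05433406] 1.4805799521031088e-05
[0.51256386 0.0497518  0.25147077]
```

The fitted pan has a radius of 54.3 mm and its centre at (0.510, 0.182), in line with the scene camera. I move over the pan and descend to about 4 mm above contact.

>>> step_arm:
  deltas:
    - [[0,0,0,0.015,0,0,20],[0,0,0,0.04,0.001,0,20],[0,0,0,0.07,0.001,0,20],[0,0,0,0.1,0.002,0,20],[0,0,0,0.12,0.002,0,20],[0,0,0,0.13,0.0023,0.005,20],[0,0,0,0.131,0.0023,0.02,20],[0,0,0,0.131,0.0023,0.04,20],[0,0,0,0.131,0.0023,0.055,20],[0,0,0,0.131,0.0023,0.067,20],[0,0,0,0.131,0.0023,0.074,20],[0,0,0,0.131,0.0023,0.076,20],[0,0,0,0.131,0.0023,0.076,20],[0,0,0,0.131,0.0023,0.076,20]]

```text
time: 8.6
ee_pos: [0.5116, 0.1819, 0.176]
eef_rot: [0.698, 0.716, 0.0, 0.0]
ft_force: [0.4, 0.4, -0.9]
width: 0.0253
grip_force: 15.0
```

```bash
python3 - <<'E'
from h import *
a=shot('scene','scene4');b=shot('side','side4')
P=np.hstack([cv2.resize(a['img'][100:200,300:400],(400,400),interpolation=cv2.INTER_CUBIC),cv2.resize(b['img'][100:200,135:235],(400,400),interpolation=cv2.INTER_CUBIC)])
cv2.imwrite('pics/p4.png',P[...,::-1])
E
```

```text
(no output)
```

View pics/p4.png

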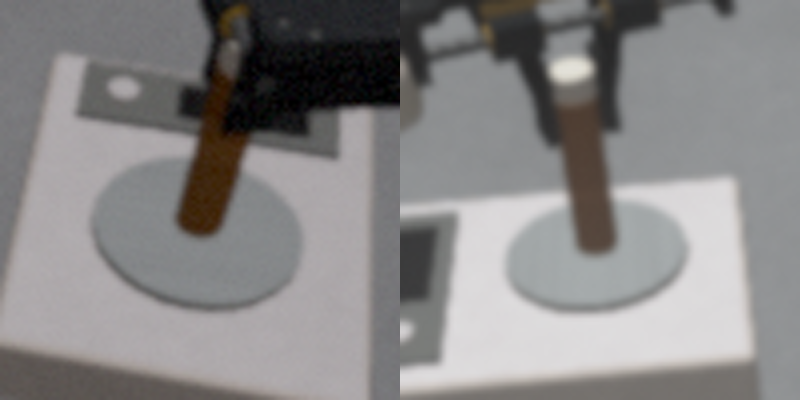

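Both views show the vial upright just above the middle of the pan, with its base at (200,228) against a pan centre of (196,232), and at (596,243) against (596,254). I shift 2 mm towards the centre and creep down.

>>> step_arm:
  deltas:
    - [[0,0,0,-0.002,0,0.001,20],[0,0,0,-0.002,0,0.002,20],[0,0,0,-0.002,0,0.003,20],[0,0,0,-0.002,0,0.0035,20],[0,0,0,-0.002,0,0.004,20],[0,0,0,-0.002,0,0.004,20],[0,0,0,-0.002,0,0.004,20]]

```text
time: 9.57
ee_pos: [0.5115, 0.1798, 0.1716]
eef_rot: [0.698, 0.716, 0.0, -0.0]
ft_force: [-0.0, 0.6, -0.3]
width: 0.0256
grip_force: 15.0
```

>>> step_arm:
  deltas:
    - [[0,0,0,0,0,0.0004,20],[0,0,0,0,0,0.0004,20],[0,0,0,0,0,0.0004,20]]

```text
time: 9.95
ee_pos: [0.5116, 0.1798, 0.1715]
eef_rot: [0.698, 0.716, 0.0, -0.0]
ft_force: [-1.5, 0.0, 5.1]
width: 0.0257
grip_force: 15.0
```

There is contact at 5 N. I release slowly.

>>> step_arm:
  deltas:
    - [[0,0,0,0,0,0,31],[0,0,0,0,0,0,34],[0,0,0,0,0,0,38],[0,0,0,0,0,0,45],[0,0,0,0,0,0,55],[0,0,0,0,0,0,65],[0,0,0,0,0,0,65],[0,0,0,0,0,0,65]]
  squeeze: 5

```text
time: 10.95
ee_pos: [0.5115, 0.1797, 0.1711]
eef_rot: [0.698, 0.716, 0.0, -0.0]
ft_force: [0.3, 0.4, 0.1]
width: 0.0562
grip_force: 0.0
```

>>> step_arm:
  deltas:
    - [[0,0,0,0,0,-0.01,65],[0,0,0,0,0,-0.03,65],[0,0,0,0,0,-0.05,65],[0,0,0,0,0,-0.07,65],[0,0,0,0,0,-0.09,65],[0,0,0,0,0,-0.11,65],[0,0,0,0,0,-0.13,65],[0,0,0,0,0,-0.13,65],[0,0,0,0,0,-0.13,65]]

```text
time: 12.08
ee_pos: [0.5112, 0.1796, 0.3006]
eef_rot: [0.698, 0.716, -0.0, -0.0]
ft_force: [0.4, -0.0, -0.4]
width: 0.0565
grip_force: 0.0
```

```bash
python3 - <<'E'
from h import *
a=shot('scene','scene5');b=shot('side','side5')
P=np.hstack([cv2.resize(a['img'][90:200,70:400],(396*1,132*1)),cv2.resize(b['img'][100:210,135:245],(132,132))])
P=np.hstack([cv2.resize(a['img'][100:200,300:400],(400,400),interpolation=cv2.INTER_CUBIC),cv2.resize(b['img'][100:310,130:340],(400,400),interpolation=cv2.INTER_CUBIC)])
cv2.imwrite('pics/p5.png',P[...,::-1])
E
```

```text
(no output)
```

View pics/p5.png

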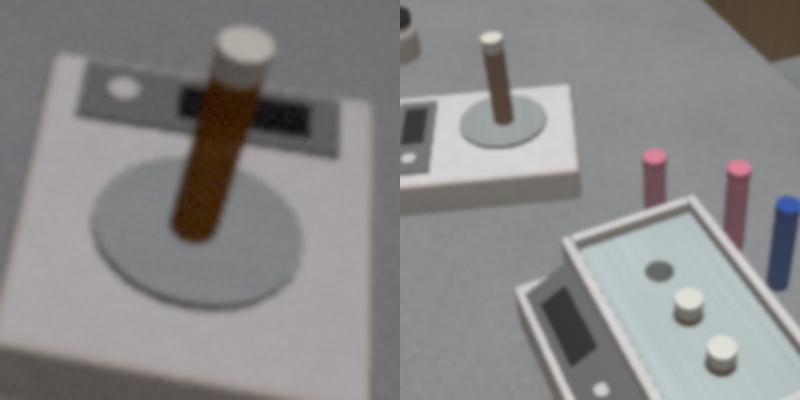

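The vial stands free and upright in the middle of the pan, with its base at (195,230) against a pan centre of (196,232). Both short vials are still in their wells.

```bash
python3 -c "
from bench import r
print(r.close_job())"
```

```text
the job is handed in; nothing more can be done
None
```

The tall vial stands upright and released within a few millimetres of the pan's centre, both short vials are still in their wells, and I handed the job in at about 12 s of the 38 s allowed.

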